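# Rack the row of forming blocks

## Task

Put the set of four white nylon forming blocks away in the rack on the jeweller's bench: slide them in along the bench together as one straight row, without lifting them or letting the row buckle, and snug the row up against the sprung stop with a firm but gentle press of about 12 N, never more than 20 N, held for half a second. Then back off and swing the bar fully shut across the mouth behind them. Leave the other things on the bench where they are.

Things in the scene. Friction and masses are not known exactly. Their poses are not given: they have to be found in the camera images.
- rack: Aluminium rack fixed to the bench. Origin on the bench in the middle of its mouth, z up, x level, pointing into the rack (the way the row is pushed). No floor: blocks slide on the bench (roughly 1 N each). Two straight rails, 14 mm tall, 8 mm thick, leave a channel 48 mm wide (y -24 to +24 mm) from x = 0 to 215 mm. Wings of the same height flare before the mouth to 70 mm wide inside at x = -44 mm.
- stop_zone (a point): Point fixed to the rack on the channel's centre line, 17 mm up, at rack x = 172 mm. Near it, 32 mm tall, stands a locked adjustable stop with a brass thumbscrew (top 43 mm up) and a black sprung pad that faces the mouth. Its setting varies and is not reported: the pad's face lies up to 12 mm either side of this point (rack x 160 to 184 mm). The pad yields 1 mm for each 4 N, 8 mm at most.
- block1: White nylon forming block, 38 mm long (its x, along the row), 46 mm wide (its y), 34 mm tall, about 0.08 kg, standing loose on the bench. Origin at the centre of its underside, z up, x roughly the rack's x. The row's front block, nearest to the rack. At the start the four stand before the mouth in one slightly ragged row with gaps of a few mm.
- block2: White nylon forming block, 38 mm long (its x, along the row), 46 mm wide (its y), 34 mm tall, about 0.08 kg, standing loose on the bench. Origin at the centre of its underside, z up, x roughly the rack's x. Second in the row. At the start the four stand before the mouth in one slightly ragged row with gaps of a few mm.
- block3: White nylon forming block, 38 mm long (its x, along the row), 46 mm wide (its y), 34 mm tall, about 0.08 kg, standing loose on the bench. Origin at the centre of its underside, z up, x roughly the rack's x. Third in the row. At the start the four stand before the mouth in one slightly ragged row with gaps of a few mm.
- block4: White nylon forming block, 38 mm long (its x, along the row), 46 mm wide (its y), 34 mm tall, about 0.08 kg, standing loose on the bench. Origin at the centre of its underside, z up, x roughly the rack's x. Rearmost of the row, farthest from the rack: the one to push. At the start the four stand before the mouth in one slightly ragged row with gaps of a few mm.
- bar (a joint): Steel swing bar that closes the mouth, level, on an upright pivot; rad. 0 = shut, pointing to the rack's -y against an end stop; grows as it swings by way of the rack's -x (1.57) towards +y; starts at 1.8 to 2.5, at most 2.7. Stays where left (friction 0.05 N m). The bar is 8 mm thick, 20 to 32 mm above the bench: it passes over the rails, not over a block.
- bar_pivot (a point): The pivot of the swing bar, 26 mm above the bench, at x = -6, y = +46 mm in the rack's frame.
- bar_knob (a point): Middle of the upright black knob near the free end of the bar, 83 mm from the pivot: 14 mm diameter, from 31 to 57 mm above the bench.
- jar: Bystander, leave alone: lidded glass jar, 44 mm diameter, 50 mm tall, origin at the centre of its underside.
- bur_stand: Bystander, leave alone: white stand of burs, 50 x 70 mm and 42 mm tall, origin at the centre of its underside.
- mandrel: Bystander, leave alone: small ring mandrel lying on the bench, 140 mm long along its x and 16 mm thick, origin on the bench under its middle.
Things that resemble listed ones, but are neither listed nor needed, are in the scene too. Leave any green look-alike of the block3 alone.

How it is judged:
On the way, in this order (a step that is already met when the one before it is completed fails the run):
1. With the bar still open and all four blocks in the channel in one closed row, the front block presses on the stop with more than 4 N for 0.2 s (contact force between block1 and rack above 4 N and value of joint bar above 0.8 rad and x of block1 in the frame of rack between 0.019 and 0.19 m and y of block1 in the frame of rack between -0.008 and 0.008 m and angle between the x axis of each of block1, block2, block3, block4 and the x axis of rack, either way round below 0.15 rad and angle between each of block1, block2, block3, block4's own z axis and vertical below 0.1 rad and x of block2 in the frame of rack between 0.019 and 0.19 m and y of block2 in the frame of rack between -0.008 and 0.008 m and x of block3 in the frame of rack between 0.019 and 0.19 m and y of block3 in the frame of rack between -0.008 and 0.008 m and x of block4 in the frame of rack between 0.019 and 0.19 m and y of block4 in the frame of rack between -0.008 and 0.008 m and horizontal distance between block1 and block2 below 0.0405 m and horizontal distance between block2 and block3 below 0.0405 m and horizontal distance between block3 and block4 below 0.0405 m), for 0.2 s.
2. The bar is swung shut across the mouth (value of joint bar below 0.1 rad), for 0.2 s.
At the end, for the whole second after the job is handed in: All four blocks stand upright and at rest in the rack's channel, wholly behind the mouth, straight (within 0.15 rad and 8 mm of the centre line), in one closed row with gaps under 2.5 mm, and the bar is shut (below 0.1 rad) (value of joint bar below 0.1 rad and x of block1 in the frame of rack between 0.019 and 0.19 m and y of block1 in the frame of rack between -0.008 and 0.008 m and angle between the x axis of each of block1, block2, block3, block4 and the x axis of rack, either way round below 0.15 rad and angle between each of block1, block2, block3, block4's own z axis and vertical below 0.1 rad and x of block2 in the frame of rack between 0.019 and 0.19 m and y of block2 in the frame of rack between -0.008 and 0.008 m and x of block3 in the frame of rack between 0.019 and 0.19 m and y of block3 in the frame of rack between -0.008 and 0.008 m and x of block4 in the frame of rack between 0.019 and 0.19 m and y of block4 in the frame of rack between -0.008 and 0.008 m and horizontal distance between block1 and block2 below 0.0405 m and horizontal distance between block2 and block3 below 0.0405 m and horizontal distance between block3 and block4 below 0.0405 m and linear speed of each of block1, block2, block3, block4 below 0.01 m/s); the robot touches nothing.
It fails at once if The row is pressed against the rack or its stop with more than 22 N (contact force between block1 and rack above 22 N).
It fails at once if The robot pushes on a block with more than 30 N (contact force between any of block1, block2, block3, block4 and the arm above 30 N or contact force between any of block1, block2, block3, block4 and the fingers above 30 N).
It fails at once if The row buckles or splays: a block twists more than 0.3 rad out of the rack's direction, or moves more than 20 mm off the rack's centre line (angle between the x axis of any of block1, block2, block3, block4 and the x axis of rack, either way round above 0.3 rad or y of any of block1, block2, block3, block4 in the frame of rack above 0.02 m or y of any of block1, block2, block3, block4 in the frame of rack below -0.02 m).
It fails at once if A block is lifted (12 mm) or tipped (0.25 rad) (height (world z) of any of block1, block2, block3, block4 above 0.012 m or angle between any of block1, block2, block3, block4's own z axis and vertical above 0.25 rad).
It fails at once if The jar, the bur stand or the mandrel is moved more than 15 mm (distance of any of jar, bur_stand, mandrel from where it was at the start of the episode above 0.015 m).
It also fails if it takes over 72 s, if anything falls off the work surface, if the arm or the gripper's body presses on something with over 40 N, if the wrist force passes 120 N, or if a joint passes its speed limit or range.

## Robot

A 7-joint arm with a two-finger parallel gripper is mounted at the origin on the work surface. World frame = base frame: x ahead of the robot, y to its left, z up, the work surface at z = 0. Lengths are in m, angles in rad, forces in N, time in s.
With the tool pointing down it reaches from about 0.425 to 0.825 m from the base axis. Payload 3.6 kg.
Tool frame: the origin (TCP) lies on the centre line of the jaws, within the pads' length; the fingertips stand 8 mm ahead of it and the grasp point (between the pads) lies 11 mm behind it; z points along the fingers, y is the line along which they close (so a half turn about z gives the same grasp; the last joint's range is limited). The gripper opens to 85 mm and grips with 20 to 120 N. Pads are 22 mm wide; open, the fingers measure 114 mm over their backs; the gripper's body (76 mm by 85 mm) begins 54 mm behind the grasp point. The pads swing forward as they close: fully open they stand 13 mm farther back than shut.
Start: joints at [-1.329, 0.615, -0.013, 1.423, 0.008, 1.103, -0.04], TCP at [0.173, 0.627, 0.239] pointing down, gripper open.
Joint ranges: [-3.12, 3.12], [-0.3, 2.06], [-1.34, 1.32], [0.26, 2.42], [-1.36, 4.5], [0.01, 1.98], [-2.84, 2.84]. Speed limits (rad/s): [2.79, 2.79, 3.14, 3.14, 3.14, 3.14, 3.14].

## Interface

Orientations are given as [roll, pitch, yaw] about the fixed x, y, z axes, in that order (R = Rz(yaw) Ry(pitch) Rx(roll)).
In Python, from rig import bot, optics gives the robot as it stands.
- The arm moves only by the tool carry_out, never from a script. Its argument "deltas" is a list of rows, each a list of 2 entries, a list of its own where there are three numbers: the shift along the tool's x, y, z each as a share of 0.025 m, from -1 to 1, then the turn, a rotation vector about the tool's x, y, z each as a share of 0.15 rad, from -1 to 1. In form: [[[dx, dy, dz], [rx, ry, rz]], ...]. A call has 1 to 8 rows; each row shifts and turns the commanded pose from where the row before left it, along the tool's axes as they then stand; what a row does not reach is not made up. A row lasts 1/10 s, in which the tool goes at most 50 mm and 8.59 degrees, less where a joint would pass 70% of its speed; a pose out of reach is approached as far as the arm can. A call with a number of a shift or a turn outside -1 to 1 is refused whole. A call with a gripper value outside its range is refused whole. "hand" is the opening, from 0 (shut) to 1 (fully open), set as the call begins (left out, the last holds). The fingers move at their own pace and stop on an object; "squeeze" is the grip in N (left out, the last holds). Time passes only in rows, so rows that do not move let the fingers close. It gives the time, the measured TCP pose, the force, the opening and the grip force at its end, in the units of the state.
- bot.get_obs(): the state, without advancing time (a new reading comes with each control period).
- optics.read_camera(name): name is "side" or "top" or "wrist"; returns a dict with "color" (400x640x3 uint8, red, green, blue), "K" (3x3 intrinsics, pixels), "distortion" ([k1, k2, p1, p2, k3] as OpenCV has them; the pictures are not rectified), "camera_from_world" (4x4, takes a point from world to camera coordinates). Camera axes: x right, y down, z forward; pixel columns grow to the right and rows downward; lengths in m; the calibration is good to about 2 mm. A picture is of the moment at which its call begins. There is no depth.
- bot.hand_in(): hands the job in; it is judged then, once.
Trained networks look in a picture, given as the dict that the camera call returned (one of the last four; its "shot" number tells which), for a name from the list of things; names that differ only in an ending like _2 or _b are one class to them, and where a whole thing is asked for, a point or a joint stands for the part that bears it (a point fixed in the world has none). Each returns a list of dicts, best first, with "score" (0 to 1); they miss things now and then, are a little off and sometimes report something else, mostly with a low value. They report only what shows in the picture. A call takes as long as a camera call. They do not tell look-alikes from the thing itself.
- optics.cut_out(picture, thing): "region" (400x640 bool, what is visible of it) and "bbox" ([left, top, right, bottom] in pixels, round what is visible of it).
The state is a dict: "time_s": time; "q": joint angles; "dq": joint speeds; "joint_efforts": joint torques, N m; "position": TCP position; "eef_rot": TCP orientation; "ft_force": force on the tool from outside, world axes, zero at the start; "wrist_torque": the same for the moment, N m; "grip_width": opening from 0.0 (shut) to 1.0 (fully open); "finger_force": force on a finger pad.
Only numpy, scipy, OpenCV 4.12 (cv2) and the standard library are available. Lean on these libraries where they do the work, as an engineer would, in place of code of your own. Each camera call takes 0.05 s, during which the arm holds its last target. There are 200 camera calls.

## Working session

There is one attempt and no reset: what is moved stays moved. The work goes in short steps, Python scripts to look and compute and a tool call to move; the robot and the scene stay as the last step left them, time stands still between calls to the robot, and variables do not carry over. Pictures are saved under pics/ and viewed, at most 11 in all, crops included, and the job is handed in when it is done.

Besides the shell and the picture viewer there is one more tool, called after "Emit:" by a JSON object that holds its "fn" and its "kwargs", one argument or row to a line. carry_out: Moves the arm, as the interface text tells. Shift numbers are shares of 0.025 m and turn numbers shares of 0.15 rad, none past 1 either way. Its arguments: {"type":"object","properties":{"deltas":{"type":"array","items":{"type":"array"}},"hand":{"type":"number"},"squeeze":{"type":"number"}},"required":["deltas"]}

```bash
mkdir -p pics; cat > h.py <<'E'
import numpy as np, cv2
from rig import bot, optics
def proj(p,P):
    T=np.array(p["camera_from_world"]);P=np.atleast_2d(np.array(P,float))
    r,_=cv2.Rodrigues(T[:3,:3])
    return cv2.projectPoints(P,r,T[:3,3],np.array(p["K"],float),np.array(p["distortion"],float))[0].reshape(-1,2)
def ray(p,uv,z):
    T=np.array(p["camera_from_world"])
    uv=np.array(uv,float).reshape(-1,1,2)
    n=cv2.undistortPoints(uv,np.array(p["K"],float),np.array(p["distortion"],float)).reshape(-1,2)
    d=np.c_[n,np.ones(len(n))]@T[:3,:3]; c=-T[:3,:3].T@T[:3,3]
    return c+d*((z-c[2])/d[:,2])[:,None]
def save(p,n): cv2.imwrite("pics/"+n,p["color"][:,:,::-1])
E
python3 - <<'E'
from h import *
o=bot.get_obs(); print(o)
for n in("top","side"):
    p=optics.read_camera(n); save(p,n+"1.png")
    T=p["camera_from_world"];print(n,(-np.array(T)[:3,:3].T@np.array(T)[:3,3]).round(3))
    for t in("rack","block1","bar","bar_knob","jar","bur_stand","mandrel"):
        for d in optics.cut_out(p,t): print(t,round(d["score"],2),d["bbox"],d["region"].sum())
E
```

```text
{'time_s': 0.0, 'q': array([-1.32850689,  0.61590225, -0.0126157 ,  1.42490026,  0.00811119,
        1.10340049, -0.04039811]), 'dq': array([-0.00095362,  0.00162819, -0.00067323, -0.00022977,  0.00049287,
        0.00106359, -0.00036969]), 'joint_efforts': array([ 1.43356820e-04, -4.69218707e+01,  2.59184819e-01, -1.71033043e+01,
        9.93157213e-03,  9.38991870e-03, -4.96170230e-06]), 'position': array([0.1724134 , 0.62594472, 0.23814869]), 'eef_rot': array([-3.13903314e+00,  4.73344918e-05,  2.87287622e+00]), 'ft_force': array([-0.870995  ,  0.23361104,  0.15643134]), 'wrist_torque': array([-0.03301424,  0.01411923, -0.01595054]), 'finger_force': 0.0, 'grip_width': 0.9982820611848664}
top [ 0.45  -0.011  0.896]
rack 0.72 [352.1, 111.4, 385.9, 151.5] 856
rack 0.68 [272.3, 148.3, 435.1, 216.3] 2863
block1 0.93 [251.3, 177.9, 273.5, 204.2] 467
block1 0.92 [237.6, 183.5, 255.6, 205.0] 474
block1 0.89 [275.7, 178.3, 294.4, 202.0] 443
block1 0.86 [213.6, 182.7, 234.4, 206.9] 469
block1 0.77 [187.7, 225.9, 214.7, 251.3] 500
bar 0.53 [271.4, 147.6, 321.8, 173.1] 346
bar_knob 0.62 [271.
[... 171 characters left out ...]
nd 0.33 [204.7, 119.2, 230.0, 144.6] 433
mandrel 0.76 [261.6, 232.0, 330.4, 247.3] 448
side [ 0.157 -0.433  0.393]
rack 0.58 [294.8, 169.0, 456.6, 284.7] 4117
block1 0.95 [200.7, 177.7, 230.4, 206.7] 582
block1 0.88 [257.8, 176.2, 286.1, 204.5] 405
block1 0.83 [288.7, 188.6, 319.6, 215.3] 634
block1 0.74 [241.2, 169.6, 268.0, 197.0] 391
block1 0.63 [273.9, 183.8, 302.7, 207.3] 455
bar 0.59 [319.3, 168.2, 346.8, 206.4] 279
bar_knob 0.86 [317.6, 166.2, 350.2, 202.7] 313
bar_knob 0.23 [290.2, 189.8, 317.6, 215.2] 614
jar 0.9 [290.3, 146.5, 308.1, 172.6] 407
bur_stand 0.57 [386.9, 192.7, 433.7, 226.4] 959
mandrel 0.95 [248.3, 214.1, 288.8, 254.0] 394
mandrel 0.54 [317.1, 169.1, 348.7, 202.0] 343
```

View pics/top1.png

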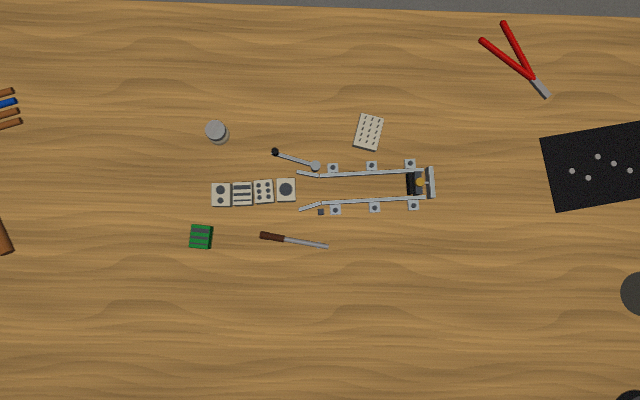

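View pics/side1.png

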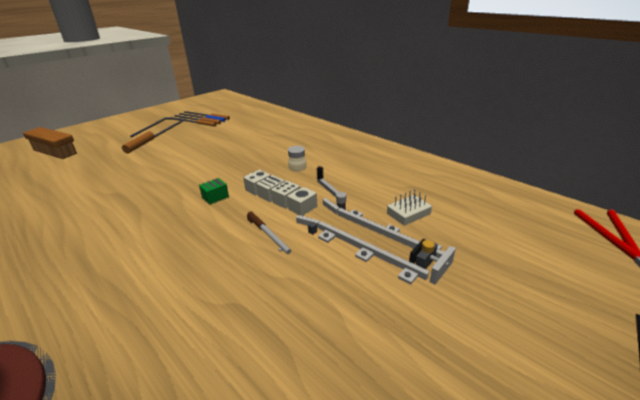

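```bash
python3 - <<'E'
from h import *
p=optics.read_camera("top")
c=p["color"][135:225,200:445,::-1]
cv2.imwrite("pics/c1.png",cv2.resize(c,(784,288),interpolation=cv2.INTER_CUBIC))
print(proj(p,[[.45,0,0],[.55,0,0],[.45,.1,0]]))
# block tops, white-ish regions
for d in optics.cut_out(p,"block1"):
    ys,xs=np.nonzero(d["region"]);r=cv2.minAreaRect(np.c_[xs,ys].astype(np.float32));print(r, ray(p,[r[0]],.03).round(4))
for n,uv,z in[("pivot",(315,166),.034),("knob",(275,152),.057),("railUL",(319.5,175.5),.014),("railUR",(404,171),.014),("railLL",(321,204),.014),("railLR",(425,198),.014),("jar",(215,131),.05),("bur",(368,132),.042)]:
    print(n,ray(p,[uv],z).round(4))
E
```

```text
[[298.21768774 239.3342369 ]
 [299.55237198 190.45979463]
 [248.93339137 238.11646419]]
((285.5, 189.0), (24.0, 19.0), 90.0) [[0.5488 0.0276 0.03  ]]
((264.0, 191.0), (24.0, 20.0), 90.0) [[0.5437 0.07   0.03  ]]
((221.5, 194.5), (23.0, 21.0), 90.0) [[0.5345 0.1535 0.03  ]]
((243.0, 193.5), (23.0, 20.0), 90.0) [[0.5376 0.1112 0.03  ]]
((200.34129333496094, 236.59896850585938), (23.368249893188477, 24.478240966796875), 6.709836959838867) [[0.4506 0.1912 0.03  ]]
((295.2276611328125, 158.87998962402344), (51.539939880371094, 10.73559284210205), 17.19854164123535) [[0.6098 0.01   0.03  ]]
pivot [[ 0.5959 -0.0297  0.034 ]]
knob [[0.6172 0.0488 0.057 ]]
railUL [[ 0.58   -0.0398  0.014 ]]
railUR [[ 0.594  -0.2118  0.014 ]]
railLL [[ 0.5221 -0.0442  0.014 ]]
railLR [[ 0.5399 -0.255   0.014 ]]
jar [[0.6568 0.1676 0.05  ]]
bur [[ 0.6657 -0.1332  0.042 ]]
```

View pics/c1.png

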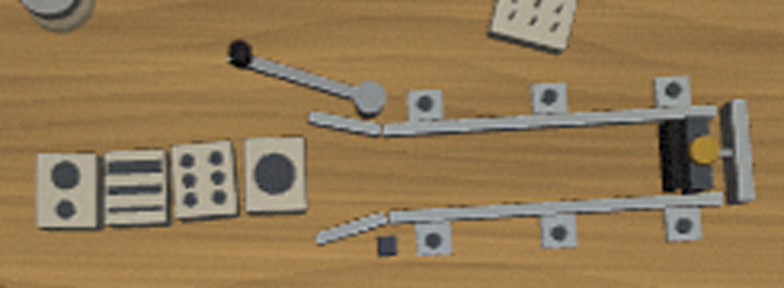

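```bash
cat >> h.py <<'E'
def R2(a): return np.array([[np.cos(a),-np.sin(a)],[np.sin(a),np.cos(a)]])
E
python3 - <<'E'
from h import *
from scipy.optimize import least_squares
p=optics.read_camera("top")
px=lambda c: np.array(c,float)/3.2+[200-.35,135-.35]
obs=px([(384,125),(384,136),(715,106),(715,116),(391,212),(722,195),(391,223),(722,205),(370,98)])
loc=np.array([(0,32),(0,24),(.215e3,32),(215,24),(0,-24),(215,-24),(0,-32),(215,-32),(-6,46)])/1e3
z=np.array([.014]*8+[.036])
f=lambda s:(proj(p,np.c_[s[:2]+loc@R2(s[2]).T,z])-obs)
r=least_squares(lambda s:f(s).ravel(),[.553,-.04,-1.5]);s=r.x
print("rack",s.round(4),np.degrees(s[2]));print(f(s).round(1).tolist())
np.save("rack.npy",s)
for n,cs in{1:[(245,139),(303,138),(305,211),(248,212)],2:[(171,146),(231,142),(238,214),(176,219)],3:[(104,152),(164,150),(167,222),(106,226)],4:[(37,154),(97,153),(98,226),(39,228)]}.items():
    w=ray(p,px(cs),.034)[:,:2]; l=(w-s[:2])@R2(s[2]); e=l[1]-l[0]+l[2]-l[3]
    print(n,(l.mean(0)*1e3).round(1),"ang",np.arctan2(e[1],e[0]).round(3),"L",np.linalg.norm(l[1]-l[0]).round(4),"W",np.linalg.norm(l[3]-l[0]).round(4))
k=(ray(p,px([(240,52)]),.057)[:,:2]-s[:2])@R2(s[2]);print("knob",k*1e3,np.linalg.norm(k-[-.006,.046]), k-[-.006,.046])
print("pad",(ray(p,px([(662,150)]),.032)[:,:2]-s[:2])@R2(s[2])*1e3)
for n,q in[("x-220",(-.22,0)),("0",(0,0)),("160",(.16,0)),("x-260",(-.26,0))]: w=s[:2]+R2(s[2])@q;print(n,w.round(3),np.linalg.norm(w))
E
```

```text
rack [ 0.5522 -0.0409 -1.4861] -85.1462367144959
[[-0.9, -0.2], [-0.7, 0.3], [0.7, -0.2], [1.1, 0.5], [-1.4, 0.0], [0.8, -0.8], [-1.1, 0.6], [1.1, 0.0], [0.4, -0.2]]
1 [-68.    1.3] ang -0.04 L 0.0358 W 0.0453
2 [-112.     0.6] ang 0.016 L 0.037 W 0.0453
3 [-154.4   -1.4] ang -0.008 L 0.0369 W 0.0458
4 [-195.7   -0.7] ang -0.033 L 0.0368 W 0.0457
knob [[-84.42097073  74.54067217]] 0.08345309232565196 [[-0.07842097  0.02854067]]
pad [[172.93137321   3.22915715]]
x-220 [0.534 0.178] 0.5625847533795236
0 [ 0.552 -0.041] 0.5536961815952047
160 [ 0.566 -0.2  ] 0.6001361156868189
x-260 [0.53  0.218] 0.5733285539509271
```

Emit:
{"fn": "carry_out", "kwargs": {
  "deltas": [
    [[0,0,0],[0,0,1]],
    [[0,0,0],[0,0,1]],
    [[0,0,0],[0,0,1]],
    [[0,0,0],[0,0,1]],
    [[0,0,0],[0,0,1]],
    [[0,0,0],[0,0,1]],
    [[0,0,0],[0,0,1]],
    [[0,0,0],[0,0,1]]
  ],
  "hand": 0.1
}}

```text
time_s: 1.75
position: [0.1725, 0.6267, 0.2393]
eef_rot: [-3.141, -0.0, 1.667]
ft_force: [0.4, -0.2, -0.4]
grip_width: 0.099
finger_force: 0.0
```

```bash
cat > w.py <<'E'
from h import *
import sys
s=np.load("rack.npy");o=bot.get_obs();P=o["position"];y=o["eef_rot"][2]
l=(P[:2]-s[:2])@R2(s[2])*1e3
print("t",o["time_s"],"rack mm",l.round(1),"z",(P[2]*1e3).round(1),"rot",o["eef_rot"].round(3),"yaw err",round(s[2]+np.pi-y,3),"f",(o["ft_force"][:2]@R2(s[2])).round(1),o["ft_force"][2].round(1))
if len(sys.argv)>3:
    g=np.array(list(map(float,sys.argv[1:4]))); d=np.r_[g[:2]-l,g[2]-P[2]*1e3]
    print("delta tool units",(np.array([-d[0],d[1],-d[2]])/25).round(2))
E
python3 w.py -250 0 120
```

```text
t 1.75 rack mm [-697.3 -321.9] z 239.3 rot [-3.141 -0.     1.667] yaw err -0.011 f [0.2 0.4] -0.4
delta tool units [-17.89  12.88   4.77]
```

Emit:
{"fn": "carry_out", "kwargs": {
  "deltas": [
    [[-1,0.7,0],[0,0,0.07]],
    [[-1,0.7,0],[0,0,0]],
    [[-1,0.7,0],[0,0,0]],
    [[-1,0.7,0],[0,0,0]],
    [[-1,0.7,0],[0,0,0]],
    [[-1,0.7,0],[0,0,0]],
    [[-1,0.7,0],[0,0,0]],
    [[-1,0.7,0],[0,0,0]]
  ]
}}

```text
time_s: 2.55
position: [0.3312, 0.4396, 0.2395]
eef_rot: [3.141, -0.0, 1.663]
ft_force: [0.1, -0.7, 0.9]
grip_width: 0.103
finger_force: 0.0
```

Emit:
{"fn": "carry_out", "kwargs": {
  "deltas": [
    [[-1,0.7,0],[0,0,0]],
    [[-1,0.7,0.3],[0,0,0]],
    [[-1,0.7,0.5],[0,0,0]],
    [[-1,0.7,0.7],[0,0,0]],
    [[-1,0.7,0.7],[0,0,0]],
    [[-1,0.7,0.8],[0,0,0]],
    [[-1,0.7,0.8],[0,0,0]],
    [[-1,0.7,0.5],[0,0,0]]
  ]
}}

```text
time_s: 3.35
position: [0.4884, 0.2532, 0.1305]
eef_rot: [-3.14, 0.0, 1.663]
ft_force: [-0.2, -0.2, 1.0]
grip_width: 0.103
finger_force: 0.0
```

Emit:
{"fn": "carry_out", "kwargs": {
  "deltas": [
    [[-1,0.8,0.3],[0,0,0]],
    [[-0.8,0.8,0.2],[0,0,0]],
    [[0,0,0],[0,0,0]],
    [[0,0,0],[0,0,0]]
  ]
}}

```text
time_s: 3.75
position: [0.5324, 0.2127, 0.1192]
eef_rot: [-3.141, -0.0, 1.661]
ft_force: [0.1, 1.1, -0.1]
grip_width: 0.101
finger_force: 0.0
```

```bash
python3 w.py -250 0 18
```

```text
t 3.75 rack mm [-254.3    1.7] z 119.2 rot [-3.141 -0.     1.661] yaw err -0.005 f [-1.1  0.2] -0.1
delta tool units [-0.17 -0.07  4.05]
```

Emit:
{"fn": "carry_out", "kwargs": {
  "deltas": [
    [[0,-0.07,1],[0,0,0.03]],
    [[0,0,1],[0,0,0]],
    [[0,0,1],[0,0,0]],
    [[0,0,0.6],[0,0,0]],
    [[0,0,0.4],[0,0,0]],
    [[0,0,0],[0,0,0]],
    [[0,0,0],[0,0,0]]
  ]
}}

```text
time_s: 4.45
position: [0.5305, 0.2137, 0.0199]
eef_rot: [3.141, -0.001, 1.659]
ft_force: [-0.0, 0.8, 0.7]
grip_width: 0.096
finger_force: 0.0
```

```bash
python3 w.py -225 0 18; python3 -c "
from h import *
p=optics.read_camera('side');c=p['color'][130:300,170:470,::-1];cv2.imwrite('pics/s2.png',cv2.resize(c,None,fx=2.6,fy=2.6,interpolation=2))"
```

```text
t 4.45 rack mm [-2.555e+02 -1.000e-01] z 19.9 rot [ 3.141e+00 -1.000e-03  1.659e+00] yaw err -0.003 f [-0.8  0. ] 0.7
delta tool units [-1.22  0.    0.08]
```

View pics/s2.png

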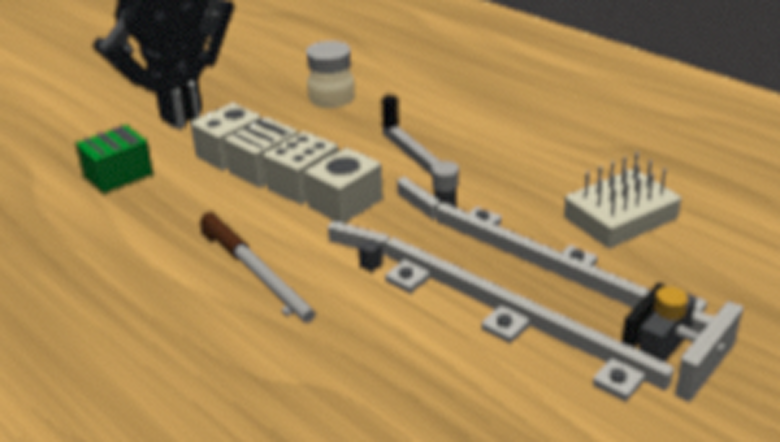

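Emit:
{"fn": "carry_out", "kwargs": {
  "deltas": [
    [[-0.5,0,0],[0,0,0.02]],
    [[-0.3,0,0],[0,0,0]],
    [[-0.2,0,0],[0,0,0]],
    [[-0.2,0,0],[0,0,0]],
    [[-0.2,0,0],[0,0,0]],
    [[-0.2,0,0],[0,0,0]],
    [[-0.2,0,0],[0,0,0]],
    [[-0.2,0,0],[0,0,0]]
  ]
}}

```text
time_s: 5.3
position: [0.5349, 0.1639, 0.0196]
eef_rot: [3.141, -0.001, 1.656]
ft_force: [-0.6, 3.2, 2.3]
grip_width: 0.095
finger_force: 1.8
```

Emit:
{"fn": "carry_out", "kwargs": {
  "deltas": [
    [[-0.2,0,0],[0,0,0]],
    [[-0.2,0,0],[0,0,0]],
    [[-0.2,0,0],[0,0,0]],
    [[-0.2,0,0],[0,0,0]]
  ]
}}

```text
time_s: 5.7
position: [0.5364, 0.1427, 0.0193]
eef_rot: [-3.142, -0.0, 1.655]
ft_force: [-0.0, 3.9, 2.4]
grip_width: 0.099
finger_force: 1.9
```

```bash
python3 w.py -200 0 18; python3 -c "
from h import *
p=optics.read_camera('top');c=p['color'][135:225,200:445,::-1];cv2.imwrite('pics/c2.png',cv2.resize(c,None,fx=3.2,fy=3.2,interpolation=2))"
```

```text
t 5.7 rack mm [-184.2   -0.2] z 19.3 rot [-3.142 -0.     1.655] yaw err 0.001 f [-3.9  0.3] 2.4
delta tool units [0.63 0.01 0.05]
```

View pics/c2.png

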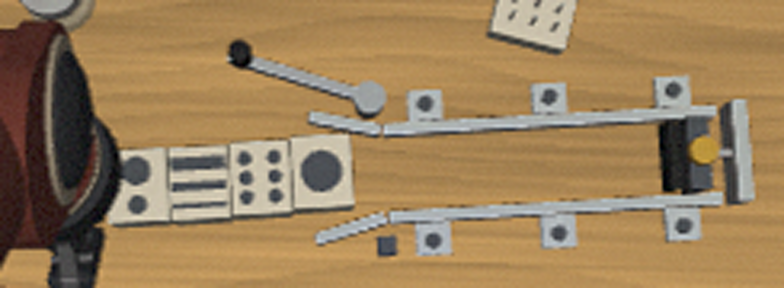

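Emit:
{"fn": "carry_out", "kwargs": {
  "deltas": [
    [[-0.2,0,0],[0,0,0]],
    [[-0.2,0,0],[0,0,0]],
    [[-0.2,0,0],[0,0,0]],
    [[-0.2,0,0],[0,0,0]],
    [[-0.2,0,0],[0,0,0]],
    [[-0.2,0,0],[0,0,0]],
    [[-0.2,0,0],[0,0,0]]
  ]
}}

```text
time_s: 6.45
position: [0.5392, 0.1076, 0.0192]
eef_rot: [-3.141, 0.0, 1.655]
ft_force: [-0.1, 3.3, 1.9]
grip_width: 0.105
finger_force: 1.6
```

```bash
python3 w.py -100 0 18
```

```text
t 6.45 rack mm [-149.    -0.4] z 19.2 rot [-3.141  0.     1.655] yaw err 0.001 f [-3.3  0.2] 1.9
delta tool units [-1.96  0.02  0.05]
```

Emit:
{"fn": "carry_out", "kwargs": {
  "deltas": [
    [[-0.2,0,0],[0,0,0]],
    [[-0.2,0,0],[0,0,0]],
    [[-0.3,0,0],[0,0,0]],
    [[-0.3,0,0],[0,0,0]],
    [[-0.3,0,0],[0,0,0]],
    [[-0.3,0,0],[0,0,0]],
    [[-0.3,0,0],[0,0,0]]
  ]
}}

```text
time_s: 7.15
position: [0.5432, 0.0599, 0.0192]
eef_rot: [-3.141, 0.0, 1.655]
ft_force: [-0.2, 3.1, 0.4]
grip_width: 0.101
finger_force: 1.3
```

Emit:
{"fn": "carry_out", "kwargs": {
  "deltas": [
    [[-0.3,0.02,0],[0,0,0]],
    [[-0.3,0,0],[0,0,0]],
    [[-0.3,0,0],[0,0,0]],
    [[-0.3,0,0],[0,0,0]],
    [[-0.3,0,0],[0,0,0]],
    [[-0.3,0,0],[0,0,0]],
    [[-0.3,0,0],[0,0,0]],
    [[-0.3,0,0],[0,0,0]]
  ]
}}

```text
time_s: 7.95
position: [0.5489, 0.0004, 0.0193]
eef_rot: [3.142, 0.0, 1.655]
ft_force: [1.0, 1.7, -0.4]
grip_width: 0.099
finger_force: 1.2
```

```bash
python3 w.py -10 0 18
```

```text
t 7.95 rack mm [-41.4   0.2] z 19.3 rot [3.142 0.    1.655] yaw err 0.001 f [-1.6  1.1] -0.4
delta tool units [-1.25 -0.01  0.05]
```

Emit:
{"fn": "carry_out", "kwargs": {
  "deltas": [
    [[-0.3,0,0],[0,0,0]],
    [[-0.3,0,0],[0,0,0]],
    [[-0.2,0,0],[0,0,0]],
    [[-0.2,0,0],[0,0,0]],
    [[-0.1,0,0],[0,0,0]],
    [[-0.1,0,0],[0,0,0]]
  ]
}}

```text
time_s: 8.55
position: [0.5513, -0.0287, 0.0193]
eef_rot: [-3.141, -0.0, 1.655]
ft_force: [1.7, 3.1, 0.1]
grip_width: 0.1
finger_force: 1.3
```

```bash
python3 w.py -0 0 18;  python3 -c "
from h import *
p=optics.read_camera('side');c=p['color'][130:300,200:470,::-1];cv2.imwrite('pics/s3.png',cv2.resize(c,None,fx=2.6,fy=2.6,interpolation=2))"
```

```text
t 8.55 rack mm [-12.2   0.1] z 19.3 rot [-3.141 -0.     1.655] yaw err 0.0 f [-3.   1.9] 0.1
delta tool units [-0.49 -0.01  0.05]
```

View pics/s3.png

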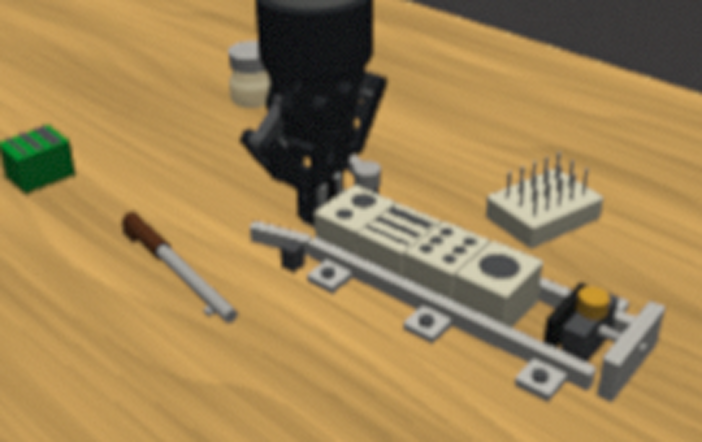

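Emit:
{"fn": "carry_out", "kwargs": {
  "deltas": [
    [[-0.1,0,0],[0,0,0]],
    [[-0.1,0,0],[0,0,0]],
    [[-0.1,0,0],[0,0,0]],
    [[-0.1,0,0],[0,0,0]]
  ]
}}

```text
time_s: 9.0
position: [0.5521, -0.0389, 0.0193]
eef_rot: [-3.141, -0.0, 1.655]
ft_force: [0.6, 2.3, 0.4]
grip_width: 0.098
finger_force: 1.4
```

Emit:
{"fn": "carry_out", "kwargs": {
  "deltas": [
    [[-0.06,0,0],[0,0,0]],
    [[-0.06,0,0],[0,0,0]],
    [[-0.06,0,0],[0,0,0]]
  ]
}}

```text
time_s: 9.3
position: [0.5525, -0.0433, 0.0193]
eef_rot: [-3.141, -0.0, 1.655]
ft_force: [0.6, 3.2, 0.9]
grip_width: 0.099
finger_force: 1.4
```

```bash
python3 w.py -0 0 18;  python3 -c "
from h import *
p=optics.read_camera('side');c=p['color'][190:290,320:470,::-1];cv2.imwrite('pics/s4.png',cv2.resize(c,None,fx=4,fy=4,interpolation=2))"
```

```text
t 9.3 rack mm [2.4 0.1] z 19.3 rot [-3.141 -0.     1.655] yaw err 0.001 f [-3.1  0.9] 0.9
delta tool units [ 0.1  -0.    0.05]
```

View pics/s4.png

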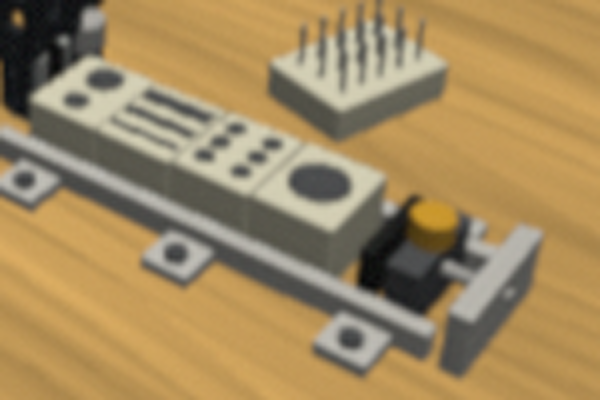

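Emit:
{"fn": "carry_out", "kwargs": {
  "deltas": [
    [[-0.06,0,0],[0,0,0]],
    [[-0.06,0,0],[0,0,0]],
    [[-0.06,0,0],[0,0,0]]
  ]
}}

```text
time_s: 9.65
position: [0.5529, -0.0478, 0.0193]
eef_rot: [-3.141, -0.0, 1.655]
ft_force: [0.3, 2.8, 0.2]
grip_width: 0.104
finger_force: 1.4
```

Emit:
{"fn": "carry_out", "kwargs": {
  "deltas": [
    [[-0.05,0,0],[0,0,0]],
    [[-0.05,0,0],[0,0,0]]
  ]
}}

```text
time_s: 9.85
position: [0.5531, -0.0504, 0.0193]
eef_rot: [-3.141, 0.0, 1.655]
ft_force: [-0.9, 3.1, -0.4]
grip_width: 0.095
finger_force: 1.4
```

Emit:
{"fn": "carry_out", "kwargs": {
  "deltas": [
    [[-0.05,0,0],[0,0,0]],
    [[-0.05,0,0],[0,0,0]]
  ]
}}

```text
time_s: 10.05
position: [0.5533, -0.0528, 0.0193]
eef_rot: [-3.141, -0.0, 1.655]
ft_force: [-0.8, 3.3, -0.2]
grip_width: 0.101
finger_force: 1.5
```

Emit:
{"fn": "carry_out", "kwargs": {
  "deltas": [
    [[-0.05,0,0],[0,0,0]],
    [[-0.05,0,0],[0,0,0]]
  ]
}}

```text
time_s: 10.25
position: [0.5535, -0.055, 0.0193]
eef_rot: [-3.141, -0.0, 1.655]
ft_force: [0.7, 4.8, 1.6]
grip_width: 0.099
finger_force: 2.4
```

Emit:
{"fn": "carry_out", "kwargs": {
  "deltas": [
    [[-0.04,0,0],[0,0,0]],
    [[0,0,0],[0,0,0]]
  ]
}}

```text
time_s: 10.45
position: [0.5535, -0.0552, 0.0193]
eef_rot: [-3.141, -0.001, 1.656]
ft_force: [-0.5, 4.7, 0.6]
grip_width: 0.099
finger_force: 2.4
```

Emit:
{"fn": "carry_out", "kwargs": {
  "deltas": [
    [[-0.04,0,0],[0,0,0]],
    [[0,0,0],[0,0,0]]
  ]
}}

```text
time_s: 10.65
position: [0.5535, -0.0555, 0.0194]
eef_rot: [-3.141, -0.002, 1.656]
ft_force: [-0.1, 5.7, 2.6]
grip_width: 0.096
finger_force: 3.0
```

Emit:
{"fn": "carry_out", "kwargs": {
  "deltas": [
    [[-0.06,0,0],[0,0,0]],
    [[-0.06,0,0],[0,0,0]],
    [[0,0,0],[0,0,0]]
  ]
}}

```text
time_s: 10.95
position: [0.5535, -0.0562, 0.0194]
eef_rot: [-3.14, -0.005, 1.658]
ft_force: [-1.2, 8.7, 3.3]
grip_width: 0.096
finger_force: 4.6
```

Emit:
{"fn": "carry_out", "kwargs": {
  "deltas": [
    [[-0.06,0,0],[0,0,0]],
    [[-0.06,0,0],[0,0,0]],
    [[0,0,0],[0,0,0]]
  ]
}}

```text
time_s: 11.25
position: [0.5536, -0.0569, 0.0194]
eef_rot: [-3.14, -0.008, 1.659]
ft_force: [-1.1, 12.5, 4.4]
grip_width: 0.1
finger_force: 6.2
```

Emit:
{"fn": "carry_out", "kwargs": {
  "deltas": [
    [[-0.06,0,0],[0,0,0]],
    [[-0.04,0,0],[0,0,0]],
    [[0,0,0],[0,0,0]],
    [[0,0,0],[0,0,0]],
    [[0,0,0],[0,0,0]],
    [[0,0,0],[0,0,0]],
    [[0,0,0],[0,0,0]],
    [[0,0,0],[0,0,0]]
  ]
}}

```text
time_s: 12.05
position: [0.5536, -0.0573, 0.0194]
eef_rot: [-3.139, -0.011, 1.661]
ft_force: [-1.3, 15.8, 5.2]
grip_width: 0.101
finger_force: 7.6
```

```bash
python3 w.py -70 0 18
```

```text
t 12.05 rack mm [16.5 -0. ] z 19.4 rot [-3.139 -0.011  1.661] yaw err -0.005 f [-15.8   0. ] 5.2
delta tool units [3.46 0.   0.06]
```

Emit:
{"fn": "carry_out", "kwargs": {
  "deltas": [
    [[0.1,0,0],[0,0,0]],
    [[0.1,0,0],[0,0,0]],
    [[0.1,0,0],[0,0,0]],
    [[0.1,0,0],[0,0,0]],
    [[0.1,0,0],[0,0,0]],
    [[0.2,0,0],[0,0,0]],
    [[0.3,0,0],[0,0,0]],
    [[0.5,0,0],[0,0,0]]
  ]
}}

```text
time_s: 12.85
position: [0.5512, -0.0294, 0.0193]
eef_rot: [-3.142, 0.002, 1.652]
ft_force: [0.4, -0.2, 0.8]
grip_width: 0.097
finger_force: 0.0
```

Emit:
{"fn": "carry_out", "kwargs": {
  "deltas": [
    [[1,0,0],[0,0,0]],
    [[1,0,0],[0,0,0]],
    [[0,0,-1],[0,0,0]],
    [[0,0,-1],[0,0,0]],
    [[0,0,-1],[0,0,0]],
    [[0,0,-1],[0,0,0]],
    [[0,0,0],[0,0,0]]
  ],
  "hand": 0
}}

```text
time_s: 13.55
position: [0.5493, 0.0224, 0.1225]
eef_rot: [3.134, 0.0, 1.656]
ft_force: [0.6, -0.4, 0.1]
grip_width: -0.003
finger_force: 0.0
```

```bash
python3 w.py -84 106 45
```

```text
t 13.55 rack mm [-63.2   2.5] z 122.5 rot [3.134 0.    1.656] yaw err -0.0 f [0.4 0.6] 0.1
delta tool units [0.83 4.14 3.1 ]
```

Emit:
{"fn": "carry_out", "kwargs": {
  "deltas": [
    [[0.4,0.8,0],[0,0,0]],
    [[0.4,0.8,0],[0,0,0]],
    [[0,0.9,0],[0,0,0]],
    [[0,0.9,0],[0,0,0]],
    [[0,0.7,0],[0,0,0]],
    [[0,0,0],[0,0,0]],
    [[0,0,0],[0,0,0]]
  ]
}}

```text
time_s: 14.25
position: [0.6463, 0.0505, 0.118]
eef_rot: [-3.139, -0.0, 1.655]
ft_force: [-0.9, -0.5, -0.4]
grip_width: -0.0
finger_force: 0.0
```

```bash
python3 w.py -84 106 45;  python3 -c "
from h import *
p=optics.read_camera('side');c=p['color'][130:300,200:470,::-1];cv2.imwrite('pics/s5.png',cv2.resize(c,None,fx=2.6,fy=2.6,interpolation=2))"
```

```text
t 14.25 rack mm [-83.1 101.5] z 118.0 rot [-3.139 -0.     1.655] yaw err 0.0 f [ 0.4 -1. ] -0.4
delta tool units [0.04 0.18 2.92]
```

View pics/s5.png

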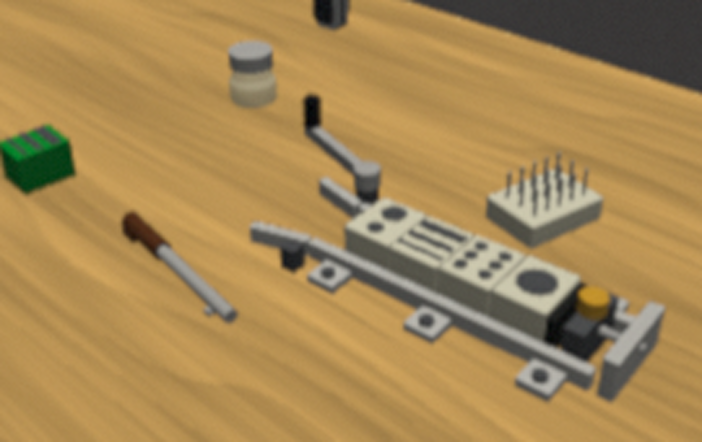

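Emit:
{"fn": "carry_out", "kwargs": {
  "deltas": [
    [[0.04,0.18,1],[0,0,0]],
    [[0,0,1],[0,0,0]],
    [[0,0,0.9],[0,0,0]],
    [[0,0,0],[0,0,0]],
    [[0,0,0],[0,0,0]]
  ]
}}

```text
time_s: 14.8
position: [0.6513, 0.0514, 0.0469]
eef_rot: [-3.141, 0.0, 1.655]
ft_force: [0.8, 0.4, -0.3]
grip_width: 0.0
finger_force: 0.0
```

```bash
python3 w.py -84 96 45
```

```text
t 14.8 rack mm [-83.5 106.5] z 46.9 rot [-3.141  0.     1.655] yaw err 0.001 f [-0.4  0.8] -0.3
delta tool units [ 0.02 -0.42  0.08]
```

Emit:
{"fn": "carry_out", "kwargs": {
  "deltas": [
    [[0,-0.4,0.1],[0,0,0]],
    [[0.16,-0.56,0],[0,0,0]],
    [[0.04,-0.58,0],[0,0,0]],
    [[-0.04,-0.62,0],[0,0,0]],
    [[-0.18,-0.58,0],[0,0,0]],
    [[-0.22,-0.46,0],[0,0,0]],
    [[-0.28,-0.4,0],[0,0,0]],
    [[-0.46,-0.48,0],[0,0,0]]
  ]
}}

```text
time_s: 15.6
position: [0.5539, 0.0192, 0.046]
eef_rot: [3.136, -0.001, 1.656]
ft_force: [1.4, 0.8, 0.4]
grip_width: -0.006
finger_force: 0.7
```

Emit:
{"fn": "carry_out", "kwargs": {
  "deltas": [
    [[0,0.3,0],[0,0,0]],
    [[1,0.2,0],[0,0,0]],
    [[0.7,0,0],[0,0,0]]
  ]
}}

```text
time_s: 15.9
position: [0.5636, 0.0632, 0.0452]
eef_rot: [3.138, -0.001, 1.654]
ft_force: [-0.1, 0.3, 0.4]
grip_width: -0.001
finger_force: 0.0
```

```bash
python3 w.py -85 -28 45;  python3 -c "
from h import *
p=optics.read_camera('side');c=p['color'][130:300,200:470,::-1];cv2.imwrite('pics/s6.png',cv2.resize(c,None,fx=2.6,fy=2.6,interpolation=2))
for d in optics.cut_out(p,'bar_knob'):print(d['score'],d['bbox'])
s=np.load('rack.npy')
for t in(.3,.5,.7,.9,1.1,1.4): w=s[:2]+R2(s[2])@[-.006-.083*np.sin(t),.046-.083*np.cos(t)];print(t,proj(p,[*w,.057]))"
```

```text
t 15.9 rack mm [-102.8   20.2] z 45.2 rot [ 3.138e+00 -1.000e-03  1.654e+00] yaw err 0.001 f [-0.3 -0.1] 0.4
delta tool units [-0.71 -1.93  0.01]
0.65 [293.6, 192.5, 347.9, 206.7]
0.3 [[302.55908294 197.69224252]]
0.5 [[298.78946216 193.53534433]]
0.7 [[296.86604183 189.1710883 ]]
0.9 [[296.76118373 184.79457189]]
1.1 [[298.3708986  180.57942961]]
1.4 [[303.64149035 174.87446665]]
```

View pics/s6.png

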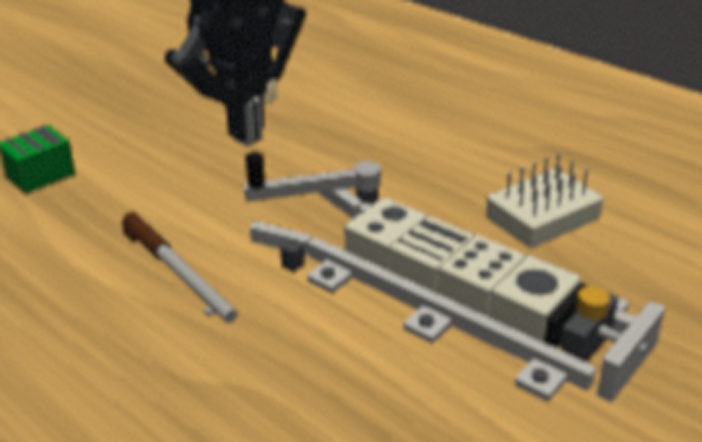

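Emit:
{"fn": "carry_out", "kwargs": {
  "deltas": [
    [[0,-1,0],[0,0,0]],
    [[0,-0.9,0],[0,0,0]],
    [[-0.4,0,0],[0,0,0]],
    [[-0.5,0,0],[0,0,0]],
    [[-0.5,0,0],[0,0,0]],
    [[-0.5,-0.1,0],[0,0,0]],
    [[-0.5,-0.1,0],[0,0,0]]
  ]
}}

```text
time_s: 16.7
position: [0.5056, -0.0008, 0.0432]
eef_rot: [-3.122, -0.007, 1.656]
ft_force: [-12.7, 4.5, 4.8]
grip_width: -0.002
finger_force: 6.7
```

Emit:
{"fn": "carry_out", "kwargs": {
  "deltas": [
    [[-0.3,-0.1,0],[0,0,0]],
    [[-0.2,0,0],[0,0,0]],
    [[-0.15,0,0],[0,0,0]],
    [[-0.1,0,0],[0,0,0]],
    [[0,0,0],[0,0,0]]
  ]
}}

```text
time_s: 17.2
position: [0.5045, -0.023, 0.0425]
eef_rot: [-3.122, -0.003, 1.652]
ft_force: [-11.4, 0.2, 2.8]
grip_width: -0.001
finger_force: 5.3
```

```bash
python3 w.py -24 -33 45
```

```text
t 17.2 rack mm [-21.9 -46. ] z 42.5 rot [-3.122e+00 -3.000e-03  1.652e+00] yaw err 0.004 f [ -1.1 -11.3] 2.8
delta tool units [ 0.09  0.52 -0.1 ]
```

```bash
python3 -c "
from h import *
p=optics.read_camera('side');c=p['color'][150:260,240:400,::-1];cv2.imwrite('pics/s7.png',cv2.resize(c,None,fx=4.5,fy=4.5,interpolation=2))"
```

```text
(no output)
```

View pics/s7.png

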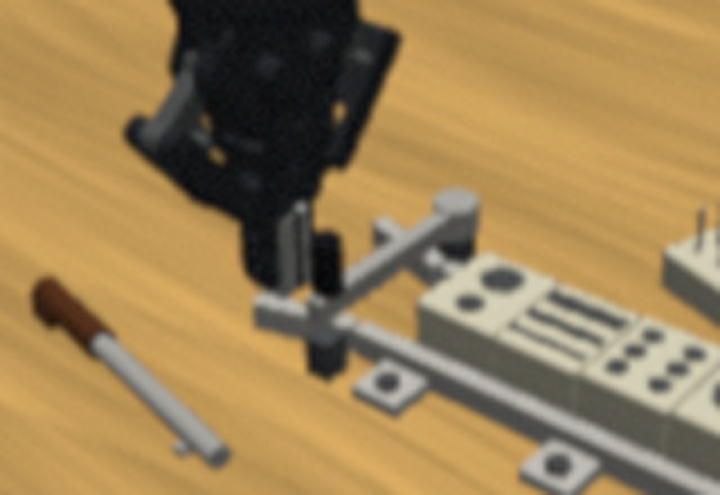

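Emit:
{"fn": "carry_out", "kwargs": {
  "deltas": [
    [[0.1,-0.4,0],[0,0,0]],
    [[0.6,0,0],[0,0,0]],
    [[1,0,0],[0,0,0]],
    [[1,0,0],[0,0,0]],
    [[1,0,-1],[0,0,0]],
    [[1,0,-1],[0,0,0]],
    [[1,0,0],[0,0,0]],
    [[0,0,0],[0,0,0]]
  ]
}}

```text
time_s: 18.05
position: [0.4932, 0.1241, 0.0955]
eef_rot: [3.136, -0.003, 1.661]
ft_force: [0.9, -0.4, -0.3]
grip_width: 0.001
finger_force: 0.0
```

```bash
python3 w.py -24 -33 45; python3 -c "
from h import *
p=optics.read_camera('top');c=p['color'][140:220,280:440,::-1];cv2.imwrite('pics/c8.png',cv2.resize(c,None,fx=4.5,fy=4.5,interpolation=2))
s=np.load('rack.npy')
for t in(0,.1,.2,.4): w=s[:2]+R2(s[2])@[-.006-.083*np.sin(t),.046-.083*np.cos(t)];print(t,(proj(p,[*w,.057])-[280,140])*4.5)
w=s[:2]+R2(s[2])@[-.006,.046];print((proj(p,[*w,.036])-[280,140])*4.5)"
```

```text
t 18.05 rack mm [-169.3  -44.9] z 95.5 rot [ 3.136e+00 -3.000e-03  1.661e+00] yaw err -0.006 f [0.5 0.9] -0.3
delta tool units [-5.81  0.47  2.02]
0 [[173.72304798 296.55817985]]
0.1 [[154.26663548 296.72470705]]
0.2 [[134.88093646 294.95245739]]
0.4 [[ 97.11392251 285.68182959]]
[[160.55445054 112.62407801]]
```

View pics/c8.png

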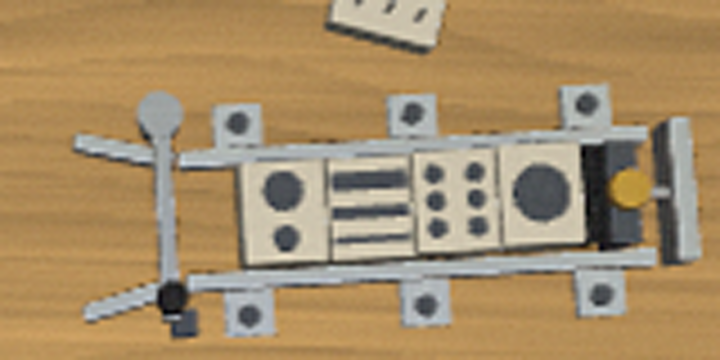

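```bash
python3 -c "
from rig import bot
print(bot.hand_in())"
```

```text
the job is handed in; nothing more can be done
None
```

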